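Hang the rod holder on the slotted stand and put the stirring rod in it

ROBOT

A 7-joint arm with a two-finger parallel gripper is mounted at the origin on a cart in front of the work surface, level with it; the furniture and walls round the work are solid. World frame = base frame: x ahead of the robot, y to its left, z up, the work surface at z = 0. Lengths are in m, angles in degrees, forces in N, time in s.
With the tool pointing down it reaches from about 0.35 to 0.775 m from the base axis. Payload 3.1 kg.
Tool frame: the origin (TCP) lies on the centre line of the jaws, within the pads' length; the fingertips stand 17 mm ahead of it and the grasp point (between the pads) lies 2 mm behind it (robot.tip_reach is the distance from the TCP to the fingertips, in m); z points along the fingers, y is the direction in which the jaws open and shut (so a half turn about z gives the same grasp; the last joint's range is limited). The gripper opens to 85 mm and grips with 20 to 120 N. Pads are 22 mm wide; open, the fingers measure 114 mm over their backs; the gripper's body (76 mm by 85 mm) begins 54 mm behind the grasp point. The pads swing forward as they close: fully open they stand 13 mm farther back than shut.
Start: joints at [-70.686, 17.813, 0.802, 86.603, -0.252, 75.585, -1.558], TCP at [0.203, 0.511, 0.248] pointing down, gripper open.
Joint ranges: [-154.91, 154.91], [-16.99, 109.72], [-72.82, 74.43], [7.12, 147.25], [-82.49, 262.49], [11.32, 116.49], [-174.64, 174.64]. Speed limits (degrees/s): [159.86, 159.86, 180, 180, 180, 180, 180].

INTERFACE

Orientations are given as [roll, pitch, yaw] about the fixed x, y, z axes, in that order (R = Rz(yaw) Ry(pitch) Rx(roll)).
In Python, from station import robot, fingers, vision, workorder, recognise gives the robot as it stands. Calls block until the motion is done:
- robot.move_to(position, orientation): joint-space move of the TCP to a pose.
- robot.line_to(position, orientation=None, velocity=0.15, f_stop=None): straight line of the TCP; orientation=None keeps the orientation; velocity is the mean speed in m/s. With f_stop (N) it stops when the force on the tool has changed by that much, and returns True; else False.
- robot.move_j(angles): joint-space move.
- fingers.gripper_to(opening, force=None): opening from 0.0 (shut) to 1.0 (fully open); force is the grip in N (None keeps the last); returns when the fingers have stopped.
- robot.pause(seconds).
- robot.inverse_kinematics(position, orientation): joint angles nearest the present ones, or None.
- vision.grab_frame(name): name is "scene" or "top" or "wrist"; returns the picture (400x640x3 uint8, red, green, blue); there is no depth.
- vision.calibration(name): a dict with "mtx" (3x3 intrinsics, pixels), "k1" (the pictures are not rectified: a ray, as slopes to the right and down, at radius r is drawn at 1 + k1 r^2 times it, then the intrinsics apply), "extrinsics" (4x4, takes a point from world to camera coordinates); the wrist camera has in their place "T_tool_cam" (4x4, takes a point from camera to tool coordinates, whose origin is the TCP and whose axes are the flange's). Camera axes: x right, y up, looking along -z (the intrinsics and any distortion apply to the point x, -y, -z); pixel columns grow to the right and rows downward; lengths in m; the calibration is good to about 2 mm. A picture is of the moment at which its call begins: read the wrist's pose just before it. calibration takes no time and is no camera call.
A pose or a line that the arm cannot do raises robot.PlanningError and nothing moves.
- workorder.close_job(): hands the job in, once; it reports no verdict.
Trained networks look in the newest picture that a camera, given by its name, has taken for a name from the list of things; names that differ only in an ending like _2 or _b are one class to them, and where a whole thing is asked for, a point or a joint stands for the part that bears it (a point fixed in the world has none). Each returns a list of dicts, best first, with "p" (0 to 1); they miss things now and then, are a little off and sometimes report something else, mostly with a low value. They report only what shows in the picture. A call takes as long as a camera call.
- recognise(label, camera): "rect" ([centre column, centre row, width, height] in pixels, round what is visible of it).
Readings, each from a call of its own:
- robot.current_time_s(): time.
- robot.current_joint_positions(): joint angles.
- robot.current_dq(): joint speeds.
- robot.current_joint_torque(): joint torques, N m.
- robot.current_tool_pos(): TCP position.
- robot.current_eef_rot(): TCP orientation.
- robot.current_contact_force(): force on the tool from outside, world axes, zero at the start.
- robot.current_torque(): the same for the moment, N m.
- robot.current_finger_gap(): opening from 0.0 (shut) to 1.0 (fully open).
Only numpy, scipy, OpenCV 4.12 (cv2) and the standard library are available. Lean on these libraries where they do the work, as an engineer would, in place of code of your own. Each camera call takes 0.05 s, during which the arm holds its last target.

TASK

Hang the aluminium holder bracket on the slotted steel stand: put its four hooks into the four slots, then press it straight down until it is fully home and the stand's spring catch has snapped out into the bracket's window. Then lift the stirring rod out of the wooden block and drop it, bare steel end down, into the bracket's tube so that it stands on the tube's floor. Leave the jar, bottles, tweezers and scoop where they are.

Things in the scene. Friction and masses are not known exactly. Their poses are not given: they have to be found in the camera images.
- bracket_centre (a point): Centre of the square tube of the loose aluminium bracket (150 g), 40 mm above its underside; it stands on the bench in the attitude in which it will hang. x towards the hooks, z up. Tube 24 x 24 mm outside, sides along x and y, 80 mm tall, open on top, bore 16 x 16 mm, floor 4 mm thick. Grip its two free y faces (24 mm) from above, in the upper third, to keep the hand clear of the stand.
- bracket_back (a point): Centre of the rear face of the bracket's back plate (60 wide, 80 tall), 45 mm along x from bracket_centre, same axes. Four hooks at y = +-20 mm, 5 mm wide: tongues run 10 mm back, 6 mm thick, undersides 16 mm below and 24 mm above this point; tips reach 16 mm further down, 6 mm behind the face. Bottom middle: a window 18 x 9.5 mm above a 4.5 mm strip.
- stand_home (a point): Where bracket_centre lies when the bracket is fully home: 45 mm in front of the stand's panel, on its centre line, 75 mm above the bench. x points into the panel, z up; the bracket hangs with its axes parallel to these. The hooks enter with bracket_centre 16 to 24 mm (best 20) above this point: go straight along +x until the back plate meets the panel, then press straight down 20 mm.
- stand: Fixed slotted steel stand; origin on the bench below the middle of the panel's front face, x into the panel, z up. Panel 90 mm wide, 4 mm thick, top at 138 mm. Four slots at y = +-20 mm, 10 mm wide, from z = 59 to 89 and 99 to 129 mm; home is when the tongues rest on the slots' lower edges. Base plate 8 mm high, 110 mm wide, from x = -55 to +75 mm.
- catch (a joint): Spring catch of the stand: brass nose, 14 mm wide, mid-panel, 41 to 48 mm above the bench, sloped on top, flat below. In m: 0 = out (4 mm proud), grows as it is pushed into the panel. Over the last 13 mm of the way down the bracket's strip pushes it 2 to 4 mm in, which takes about 4 to 8 N downward (its weight does not do it); at home it snaps back to 0 in the window and holds the bracket.
- rod_handle (a point): Middle of the handle of the loose stirring rod, 40 g, 140 mm from its lower end. The rod is 170 mm long: a bare steel shank of 8 mm diameter (the lower 110 mm) and a black plastic handle of 14 mm diameter (the upper 60 mm). It stands upright in the wooden block; z runs up along the rod. Grip it round the handle from above.
- rod_tip (a point): Lower end of the stirring rod's shank, on its axis; z runs up the rod. When the rod stands in the bracket's tube this end is on the tube's floor, 36 mm below bracket_centre.
- rod_block: Fixed wooden block, 56 x 56 x 45 mm, with one hole of 10 mm diameter and 40 mm depth in the middle of its top, in which the rod stands at the start. Origin at the centre of its underside.
- white_jar: Bystander: glass-stoppered jar with white content, 62 mm diameter, 113 mm high; origin at the centre of its underside.
- loose_dropper: Bystander: small amber dropper bottle, 30 mm diameter, 92 mm high; origin at the centre of its underside.
- loose_spray: Bystander: small spray bottle with a white pump, 30 mm diameter, 118 mm high; origin at the centre of its underside.
- loose_tweezers: Bystander: steel tweezers lying on the bench, 134 mm long along their y axis, 9 mm high; origin at the middle of their underside.
- loose_scoop: Bystander: white plastic scoop lying on the bench, 122 mm long along its y axis, 9 mm high; origin at the middle of its underside.

How it is judged (in metres and radians):
On the way, in this order (a step that is already met when the one before it is completed fails the run):
1. the bracket's four hooks are in the slots, its back plate at the panel (within 5 mm), still 7 to 26 mm above home (x of bracket_centre in the frame of stand_home between -0.005 and 0.006 m and y of bracket_centre in the frame of stand_home between -0.006 and 0.006 m and z of bracket_centre in the frame of stand_home between 0.007 and 0.026 m and angle between the x axis of bracket_centre and the x axis of stand_home, either way round below 0.12 rad), for 0.1 s.
2. the bracket is pressed home (within 5 mm sideways and in depth, at most 3 mm high, tilted less than 0.07 rad) and the catch is out again (less than 1.5 mm pushed in) (x of bracket_centre in the frame of stand_home between -0.005 and 0.005 m and y of bracket_centre in the frame of stand_home between -0.005 and 0.005 m and z of bracket_centre in the frame of stand_home between -0.004 and 0.003 m and angle between bracket_centre's own z axis and vertical below 0.07 rad and value of joint catch below 0.0015 m), for 0.2 s.
3. the rod stands in the bracket's tube, bare end down, its end within 6 mm of the tube's floor (x of rod_tip in the frame of bracket_centre between -0.009 and 0.009 m and y of rod_tip in the frame of bracket_centre between -0.009 and 0.009 m and z of rod_tip in the frame of bracket_centre between -0.042 and -0.03 m and angle between rod_tip's own z axis and vertical below 0.2 rad), for 0.2 s.
At the end, for the whole second after the job is handed in: The bracket hangs locked: within 5 mm of home, at most 3 mm high, tilted under 0.07 rad, catch under 1.5 mm in. The rod stands in its tube bare end down: end within 9 mm of the axis each way and 6 mm of the floor, tilted under 0.2 rad. Jar and two bottles upright (0.3 rad) (all of step 2 and all of step 3 and angle between each of white_jar, loose_dropper, loose_spray's own z axis and vertical below 0.3 rad); the robot touches nothing.
It fails at once if the white jar is moved more than 40 mm (distance of white_jar from where it was at the start of the episode above 0.04 m).
It fails at once if the dropper is moved more than 40 mm (distance of loose_dropper from where it was at the start of the episode above 0.04 m).
It fails at once if the spray is moved more than 40 mm (distance of loose_spray from where it was at the start of the episode above 0.04 m).
It fails at once if the tweezers is moved more than 40 mm (distance of loose_tweezers from where it was at the start of the episode above 0.04 m).
It fails at once if the scoop is moved more than 40 mm (distance of loose_scoop from where it was at the start of the episode above 0.04 m).
It also fails if it takes over 61 s, if anything falls off the work surface, if the arm or the gripper's body presses on something with over 40 N, if the wrist force passes 120 N, or if a joint passes its speed limit or range.

## Working session

There is one attempt and no reset: what is moved stays moved. The work goes in short steps, each a Python script; the robot and the scene stay as the last script left them, time stands still between calls to the robot, and variables do not carry over. Pictures are saved under pics/ and viewed, and the job is handed in when it is done.

```bash
ls; mkdir -p pics
python3 - <<'E'
from station import robot, fingers, vision, recognise
import cv2
for n in ["scene","top","wrist"]:
    im=vision.grab_frame(n); cv2.imwrite(f"pics/{n}0.png",im[:,:,::-1])
    c=vision.calibration(n); print(n,c)
    for l in ["bracket_centre","bracket_back","stand","rod_handle","rod_block","white_jar","loose_dropper","loose_spray","loose_tweezers","loose_scoop","catch"]:
        r=recognise(l,n); print(l,[(d["rect"],round(d["p"],2)) for d in r[:2]])
print(robot.current_time_s(),robot.current_tool_pos(),robot.current_eef_rot())
E
```

```text
pics
scene {'mtx': array([[401.95107762,   0.        , 319.35213329],
       [  0.        , 401.95107762, 192.26903791],
       [  0.        ,   0.        ,   1.        ]]), 'k1': 0.009715555534855131, 'extrinsics': array([[ 0.73336815, -0.6798213 ,  0.00376227, -0.42226623],
       [ 0.31478944,  0.34447887,  0.88444441, -0.24067607],
       [-0.60256017, -0.64743904,  0.4666304 , -0.97404132],
       [ 0.        ,  0.        ,  0.        ,  1.        ]])}
bracket_centre [([361.4, 245.9, 26.7, 35.9], 0.75)]
bracket_back [([363.0, 247.2, 26.0, 38.6], 0.66)]
stand [([321.3, 191.8, 46.8, 51.4], 0.76)]
rod_handle [([235.2, 167.5, 4.9, 34.6], 0.5)]
rod_block [([240.1, 190.5, 17.1, 20.2], 0.85)]
white_jar [([284.9, 163.5, 14.9, 27.8], 0.95), ([239.0, 191.8, 19.0, 17.8], 0.7)]
loose_dropper []
loose_spray [([404.4, 219.3, 13.1, 33.5], 0.58)]
loose_tweezers [([361.9, 243.9, 27.5, 40.5], 0.16)]
loose_scoop [([285.5, 163.6, 14.3, 30.9], 0.62), ([422.5, 273.6, 49.3, 10.2], 0.5)]
catch []
top {'mtx': array([[457.74951466,   0.        , 315.61526657],
       [  0.        , 457.74951466, 193.9591
[... 1077 characters left out ...]
       ,   0.        ,   1.        ]]), 'k1': -0.05682936261914306, 'T_tool_cam': array([[ 2.44855707e-04,  9.56412238e-01,  2.92019814e-01,
         7.50645316e-02],
       [ 9.99999764e-01, -4.21781687e-04,  5.42913563e-04,
        -7.01464612e-04],
       [ 6.42417785e-04,  2.92019612e-01, -9.56412115e-01,
        -1.26040546e-01],
       [ 0.00000000e+00,  0.00000000e+00,  0.00000000e+00,
         1.00000000e+00]])}
bracket_centre []
bracket_back []
stand []
rod_handle []
rod_block [([233.5, 358.8, 13.8, 11.7], 0.59)]
white_jar []
loose_dropper []
loose_spray []
loose_tweezers []
loose_scoop []
catch []
1.8 [0.2033773  0.51103305 0.24830638] [1.79998337e+02 3.11600366e-03 1.58300055e+02]
```

Run:
```python
import cv2
a=cv2.imread("pics/top0.png"); cv2.imwrite("pics/top0c.png",cv2.resize(a[110:290,170:440],None,fx=2.95,fy=2.95,interpolation=cv2.INTER_CUBIC))
a=cv2.imread("pics/scene0.png"); cv2.imwrite("pics/scene0c.png",cv2.resize(a[120:310,210:470],None,fx=3,fy=3,interpolation=cv2.INTER_CUBIC))
```

```text
(no output)
```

View pics/top0c.png

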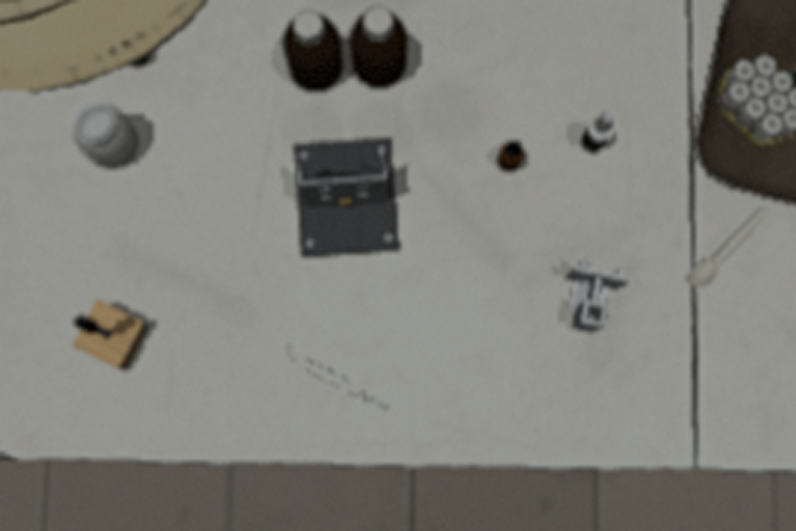

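View pics/scene0c.png

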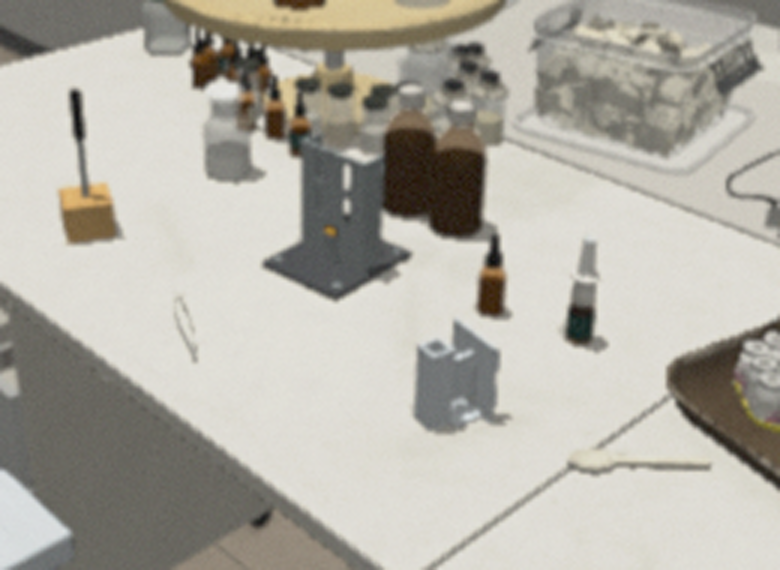

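View pics/wrist0.png

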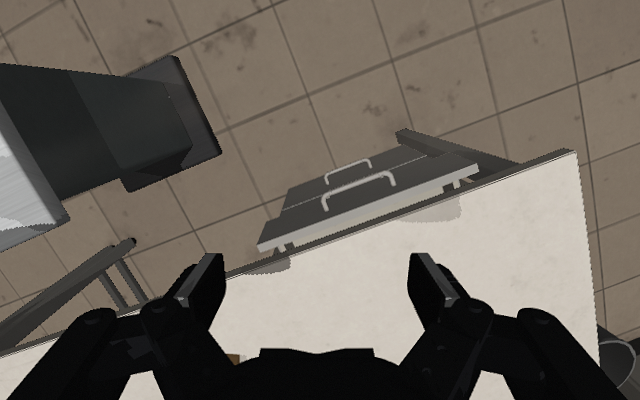

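```bash
cat > h.py <<'E'
from station import robot, fingers, vision, workorder, recognise
import numpy as np, cv2
from scipy.spatial.transform import Rotation as R
def wristext(p,rpy):
    T=np.eye(4); T[:3,:3]=R.from_euler('xyz',rpy,degrees=True).as_matrix(); T[:3,3]=p
    return np.linalg.inv(T@vision.calibration("wrist")["T_tool_cam"])
def und(c,uv):
    uv=np.atleast_2d(np.array(uv,float)); K=c["mtx"]
    d=np.array([c["k1"],0,0,0,0.])
    return cv2.undistortPoints(uv[:,None,:],K,d)[:,0,:]
def proj(n,P,E=None):
    c=vision.calibration(n); E=c["extrinsics"] if E is None else E
    P=np.atleast_2d(P); Q=P@E[:3,:3].T+E[:3,3]; Q=Q*[1,-1,-1]
    return cv2.projectPoints(Q,np.zeros(3),np.zeros(3),c["mtx"],np.array([c["k1"],0,0,0,0.]))[0][:,0,:]
def atz(n,uv,z,E=None):
    c=vision.calibration(n); E=c["extrinsics"] if E is None else E
    s=und(c,uv); d=np.c_[s[:,0],-s[:,1],-np.ones(len(s))]@E[:3,:3]
    o=-E[:3,:3].T@E[:3,3]
    return o+d*((z-o[2])/d[:,2])[:,None]
def snap(name):
    p=robot.current_tool_pos(); r=robot.current_eef_rot()
    im=vision.grab_frame("wrist"); cv2.imwrite(f"pics/{name}.png",im[:,:,::-1]); 
    E=wristext(p,r); np.save(f"pics/{name}.npy",E); return im,E
E
python3 - <<'E'
from h import *
f=lambda x,y:(170+x/2.95,110+y/2.95)
for n,p,z in [("panel top L",(298,183),.138),("panel topR",(388,176),.138),("base FL",(304,256),.008),("base FR",(400,250),.008),("tube top",(594,310),.08),("plateL",(566,265),.08),("plateR",(626,282),.08),("block",(100,327),.045),("jarbase",(120,145),0),("dropper",(510,160),.0),("spray",(595,145),.0),("scoop",(703,275),0),("tw a",(290,350),0),("tw b",(386,407),0),("bottle1",(318,85),0),("bottle2",(380,85),0),("handle top",(82,322),.175),("edge",(340,463),0)]:
    print(n,atz("top",[f(*p)],z).round(3))
E
```

```text
panel top L [[0.585 0.054 0.138]]
panel topR [[ 0.594 -0.037  0.138]]
base FL [[0.529 0.055 0.008]]
base FR [[ 0.537 -0.052  0.008]]
tube top [[ 0.466 -0.257  0.08 ]]
plateL [[ 0.514 -0.228  0.08 ]]
plateR [[ 0.497 -0.292  0.08 ]]
block [[0.442 0.268 0.045]]
jarbase [[0.653 0.266 0.   ]]
dropper [[ 0.644 -0.175  0.   ]]
spray [[ 0.664 -0.271  0.   ]]
scoop [[ 0.517 -0.393  0.   ]]
tw a [[0.425 0.068 0.   ]]
tw b [[ 0.364 -0.039  0.   ]]
bottle1 [[0.727 0.045 0.   ]]
bottle2 [[ 0.729 -0.026  0.   ]]
handle top [[0.435 0.258 0.175]]
edge [[0.302 0.01  0.   ]]
```

Run:
```python
from h import *
def show(n,labels):
    im,E=snap(n)
    for l in labels: print(n,l,[(d["rect"],round(d["p"],2)) for d in recognise(l,"wrist")[:2]])
robot.move_to([0.40,0.28,0.32],[180,0,180]); show("w_rod",["rod_handle","rod_block"])
robot.move_to([0.54,0.0,0.32],[180,0,180]); show("w_stand",["stand"])
robot.move_to([0.468,-0.258,0.22],[180,0,165]); show("w_br",["bracket_centre"])
print(robot.current_time_s(),robot.current_joint_positions(),robot.current_tool_pos())
```

```text
w_rod rod_handle [([296.8, 210.3, 16.2, 48.8], 0.84)]
w_rod rod_block []
w_stand stand [([326.2, 204.2, 85.5, 108.2], 0.8)]
w_br bracket_centre [([317.0, 197.9, 69.7, 87.8], 0.83)]
5.6333 [  0.36450908  18.8118311   34.47830234  92.68993138 -11.16832967
  71.88776132 112.17170234] [ 0.46998069 -0.25571413  0.22051452]
```

View pics/w_rod.png

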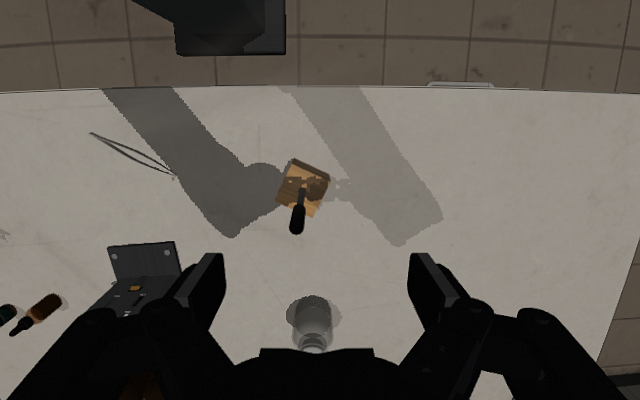

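Run:
```python
import cv2
a=cv2.imread("pics/w_stand.png"); cv2.imwrite("pics/w_stand_c.png",cv2.resize(a[120:280,220:420],None,fx=3.7,fy=3.7,interpolation=cv2.INTER_CUBIC))
a=cv2.imread("pics/w_br.png"); cv2.imwrite("pics/w_br_c.png",cv2.resize(a[130:270,230:410],None,fx=4,fy=4,interpolation=cv2.INTER_CUBIC))
a=cv2.imread("pics/w_rod.png"); cv2.imwrite("pics/w_rod_c.png",cv2.resize(a[150:290,230:390],None,fx=4,fy=4,interpolation=cv2.INTER_CUBIC))
```

```text
(no output)
```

View pics/w_stand_c.png

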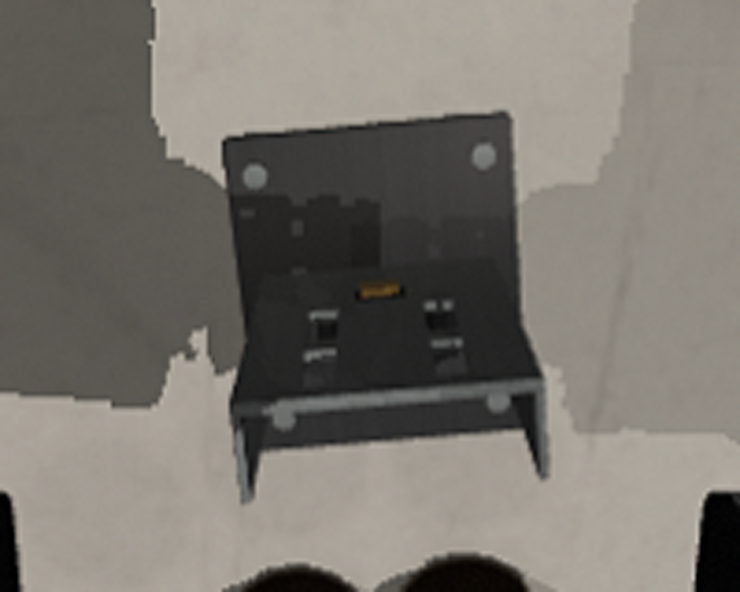

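View pics/w_br_c.png

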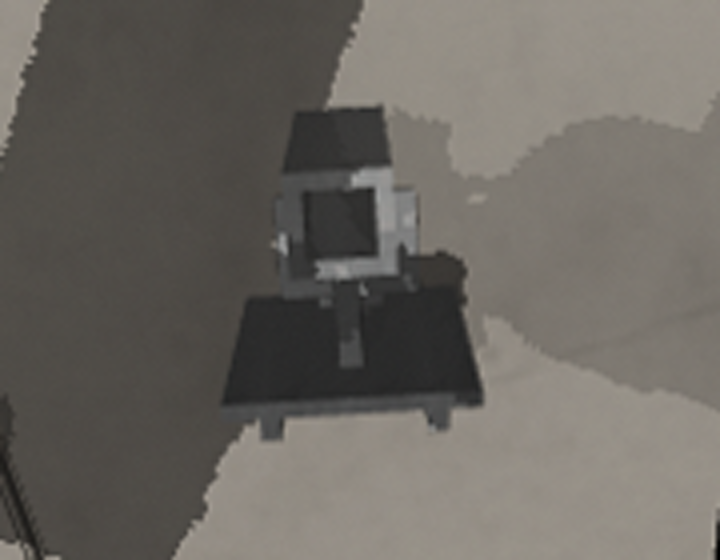

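View pics/w_rod_c.png

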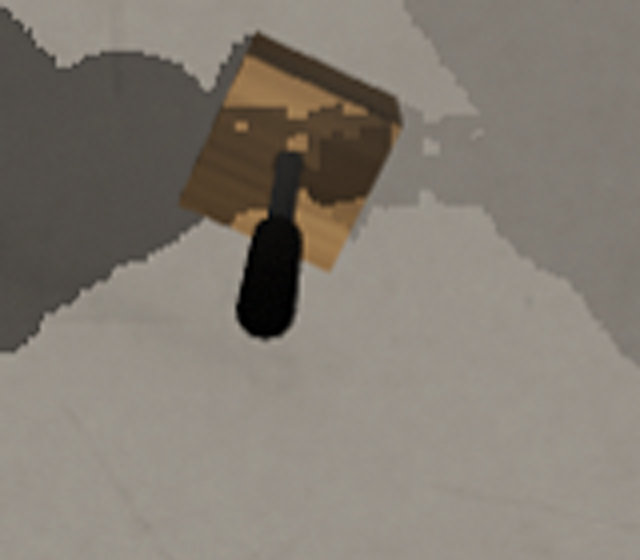

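```bash
cat > fit.py <<'E'
from h import *
from scipy.optimize import least_squares
def fit(E,obj,uv,x0,n="wrist"):
    obj=np.array(obj,float);uv=np.array(uv,float)
    def res(q):
        c,s=np.cos(q[2]),np.sin(q[2]); M=np.array([[c,-s,0],[s,c,0],[0,0,1]])
        return (proj(n,obj@M.T+[q[0],q[1],0],E)-uv).ravel()
    r=least_squares(res,x0); print("pose",r.x[:2].round(4),np.degrees(r.x[2]).round(2),"res",r.fun.reshape(-1,2).round(1).tolist()); return r.x
E
python3 - <<'E'
from fit import *
S=np.load("pics/w_stand.npy");B=np.load("pics/w_br.npy")
g=lambda l,o,f:[(o[0]+a/f,o[1]+b/f) for a,b in l]
fit(S,[(-.055,-.055,.008),(-.055,.055,.008),(0,-.045,.138),(0,.045,.138),(-.003,0,.0445)],g([(224,140),(509,113),(232,404),(543,380),(380,290)],(220,120),3.7),[.59,0,.1])
fit(B,[(-.012,-.012,.08),(-.012,.012,.08),(-.008,-.008,.08),(-.008,.008,.08),(.008,.008,.08),(.008,-.008,.08),(.045,-.03,.08),(.045,.03,.08),(-.012,-.012,0),(-.012,.012,0)],
 g([(283,170),(390,165),(305,192),(375,190),(376,255),(306,257),(222,405),(483,400),(297,108),(383,105)],(230,130),4),[.466,-.257,-.26])
W=np.load("pics/w_rod.npy")
fit(W,[(0,0,.045),(0,0,.110),(0,0,.171)],g([(288,152),(282,220),(266,330)],(230,150),4),[.44,.26,0])
E
```

```text
pose [0.5892 0.0111] 5.28 res [[-0.7, 0.1], [0.8, 0.5], [-0.6, 0.5], [0.7, -0.2], [-0.1, -0.8]]
pose [ 0.4643 -0.2559] -12.05 res [[-0.1, -0.1], [1.0, -0.2], [-0.7, -1.3], [0.3, -1.7], [0.7, -0.2], [0.1, 0.2], [-0.6, 2.9], [-0.4, 1.3], [-0.3, -0.2], [-0.1, -0.5]]
pose [0.4368 0.2626] 0.0 res [[0.4, 3.6], [-0.6, 2.2], [0.2, -4.5]]
```

Run:
```python
from h import *
o=[180,0,168]
robot.line_to([.4645,-.256,.15],o)
print(robot.line_to([.4645,-.256,.065],o,velocity=.08,f_stop=6))
print(robot.current_tool_pos(),robot.current_eef_rot(),robot.current_contact_force())
fingers.gripper_to(0.0,force=60)
print(robot.current_finger_gap()*85,robot.current_contact_force())
robot.line_to([.4645,-.256,.13],o,velocity=.1); robot.pause(.3)
print(robot.current_contact_force(),robot.current_tool_pos(),robot.current_time_s())
snap("w_held")
s=vision.grab_frame("scene"); cv2.imwrite("pics/s_held.png",cv2.resize(s[150:330,240:440,::-1],None,fx=3.5,fy=3.5,interpolation=cv2.INTER_CUBIC))
```

```text
False
[ 0.4649696  -0.25633549  0.06556634] [-1.79981872e+02  7.37170291e-02  1.67997560e+02] [-0.12091642  0.47733472  0.0280765 ]
22.725284884973853 [0.00919503 0.33048451 1.59271199]
[ 1.06940889  0.24757275 -1.36801952] [ 0.46417034 -0.25584747  0.12944719] 9.15
```

View pics/w_held.png

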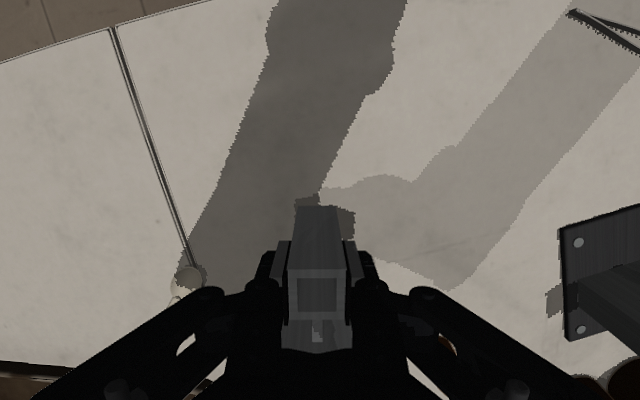

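View pics/s_held.png

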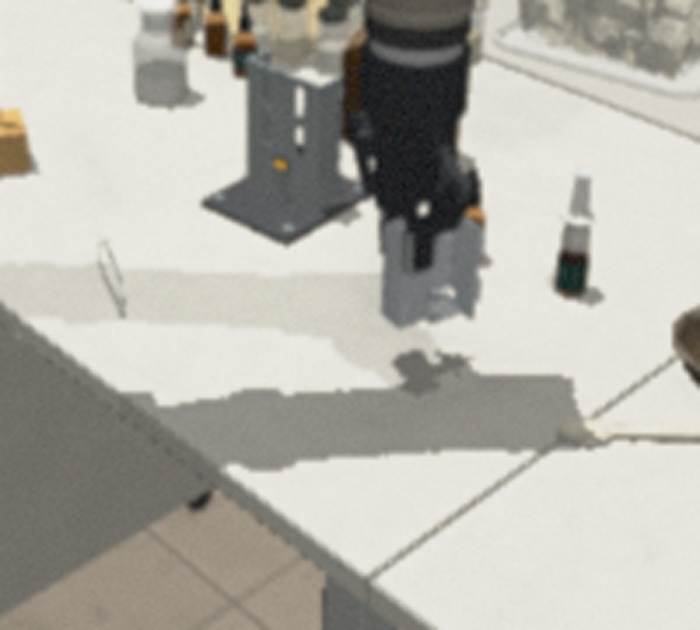

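Run:
```python
import cv2
a=cv2.imread("pics/w_held.png"); cv2.imwrite("pics/w_held_c.png",cv2.resize(a[185:365,240:400],None,fx=4.4,fy=4.4,interpolation=cv2.INTER_CUBIC)[:600*2])
b=cv2.resize(a[190:320,270:370],None,fx=4.6,fy=4.6,interpolation=cv2.INTER_CUBIC); b=cv2.convertScaleAbs(b,alpha=2); cv2.imwrite("pics/w_held_c.png",b)
```

```text
(no output)
```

View pics/w_held_c.png

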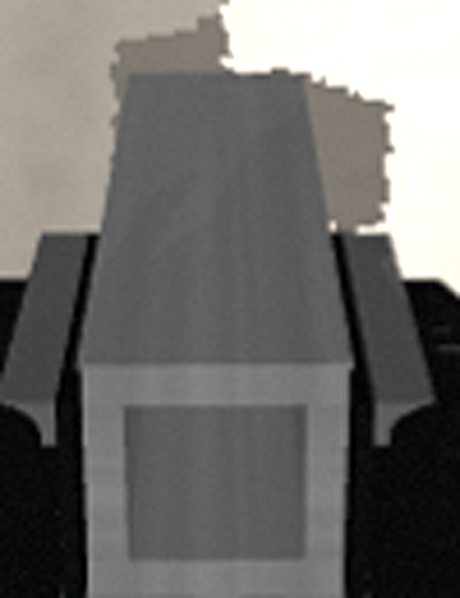

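```bash
cat > held.py <<'E'
from h import *
from scipy.optimize import least_squares
obj=np.array([(-12,-12,40),(-12,12,40),(-8,-8,40),(-8,8,40),(8,8,40),(8,-8,40),(-12,-12,-40),(-12,12,-40)])/1e3
uv=np.array([(82,365),(350,363),(125,405),(305,405),(305,560),(128,560),(125,75),(305,73)])/4.6+[270,190]
E=np.linalg.inv(vision.calibration("wrist")["T_tool_cam"])
F=np.diag([-1,1,-1.])
def pts(q): return R.from_euler('xyz',q[3:]).apply(obj)@F.T+q[:3]
for w in (0.02,1e4):
  r=least_squares(lambda q:np.r_[(proj("wrist",pts(q),E)-uv).ravel(),(q[3:])*1/w, ],[0,0,.025,0,0,0])
  print(r.x[:3].round(4),np.degrees(r.x[3:]).round(2),r.fun[:16].reshape(-1,2).round(1).tolist())
E
python3 held.py
```

```text
[-0.0008 -0.0004  0.026 ] [ 0.01 -0.02  0.23] [[-0.9, 0.1], [0.8, 0.3], [-0.1, 0.1], [0.4, 0.0], [-0.3, -0.4], [0.2, -0.3], [0.8, -0.1], [-0.9, 0.2]]
[-0.0008 -0.0003  0.0259] [ 0.02 -0.02  0.35] [[-1.0, 0.1], [0.7, 0.3], [-0.1, 0.2], [0.4, -0.0], [-0.2, -0.4], [0.2, -0.3], [0.9, -0.0], [-0.9, 0.2]]
```

Run:
```python
from fit import *
S=np.load("pics/w_stand.npy"); print(np.linalg.inv(S)[:3,3])
im=cv2.imread("pics/w_stand.png"); f=6
b=cv2.resize(im[140:260,265:385],None,fx=f,fy=f,interpolation=cv2.INTER_CUBIC); b=cv2.convertScaleAbs(b,alpha=1.8)
q=(.5892,.0111,np.radians(5.28))
c,s=np.cos(q[2]),np.sin(q[2]); M=np.array([[c,-s,0],[s,c,0],[0,0,1]])
def box(pts):
    u=(proj("wrist",np.array(pts)@M.T+[q[0],q[1],0],S)-[265,140]+.5)*f
    cv2.polylines(b,[u.round().astype(int)],True,(0,0,255),1)
for y in(-.02,.02):
  for z in(.059,.099): box([(0,y-.005,z),(0,y+.005,z),(0,y+.005,z+.03),(0,y-.005,z+.03)])
box([(0,-.045,.138),(0,.045,.138),(.004,.045,.138),(.004,-.045,.138)])
box([(-.055,-.055,.008),(-.055,.055,.008),(0,.055,.008),(0,-.055,.008)])
box([(-.004,-.007,.041),(-.004,.007,.041),(0,.007,.048),(0,-.007,.048)])
cv2.imwrite("pics/ov.png",cv2.resize(b,(600,600)) if False else b[:600])
```

```text
[0.46469621 0.00151463 0.44588235]
```

View pics/ov.png

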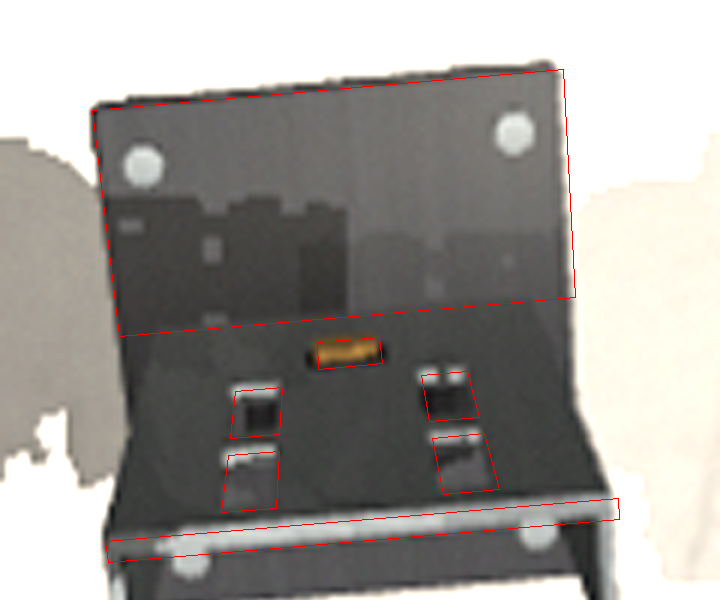

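```bash
cat > st.py <<'E'
from h import *
SX,SY,YAW=.5885,.0103,5.3
o=[180,0,YAW-180]
c,s=np.cos(np.radians(YAW)),np.sin(np.radians(YAW))
def tcp(x,y,z,hx=.0008,hz=.0257):  # bracket centre in stand_home frame -> TCP
    a=-.045+x-hx
    return [SX+c*a-s*y, SY+s*a+c*y, .075+z+hz]
def inhome(p=None,hx=.0008,hz=.0257):
    p=robot.current_tool_pos() if p is None else p
    d=np.array([p[0]-SX,p[1]-SY]); return np.array([c*d[0]+s*d[1]+.045+hx,-s*d[0]+c*d[1],p[2]-hz-.075])
E
python3 - <<'E'
from st import *
robot.line_to([.4645,-.256,.17],velocity=.2)
robot.move_to(tcp(-.09,0,.06),o)
robot.line_to(tcp(-.03,0,.02),o,velocity=.1); robot.pause(.2)
print(inhome(),robot.current_eef_rot(),robot.current_contact_force(),robot.current_joint_positions(),robot.current_time_s())
snap("w_pre")
s=vision.grab_frame("scene"); cv2.imwrite("pics/s_pre.png",cv2.resize(s[140:270,260:400,::-1],None,fx=4.6,fy=4.6,interpolation=cv2.INTER_CUBIC))
t=vision.grab_frame("top"); cv2.imwrite("pics/t_pre.png",cv2.resize(t[130:240,230:350,::-1],None,fx=5,fy=5,interpolation=cv2.INTER_CUBIC))
E
```

```text
[-3.01407852e-02  1.40537889e-05  2.04617119e-02] [ 1.79981681e+02  3.70586424e-02 -1.74703134e+02] [ 0.44258148 -0.75179075 -1.13370416] [-22.30591662  20.92600503  25.49730224 103.62818213 -10.50305455
  57.73379032 102.6490487 ] 11.675
```

View pics/s_pre.png

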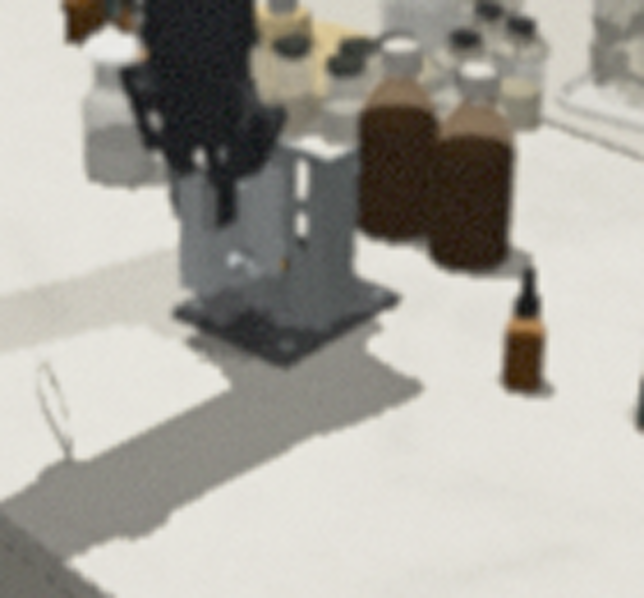

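View pics/w_pre.png

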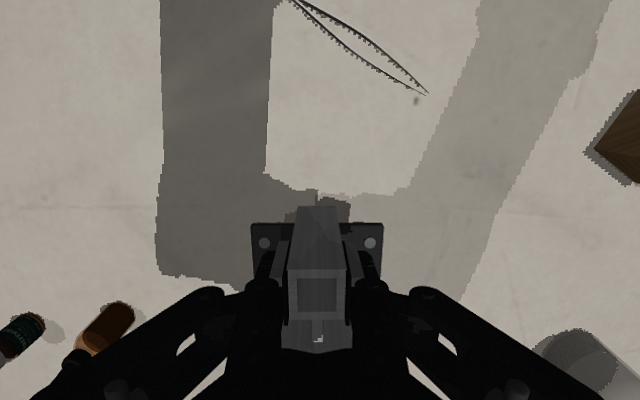

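View pics/t_pre.png

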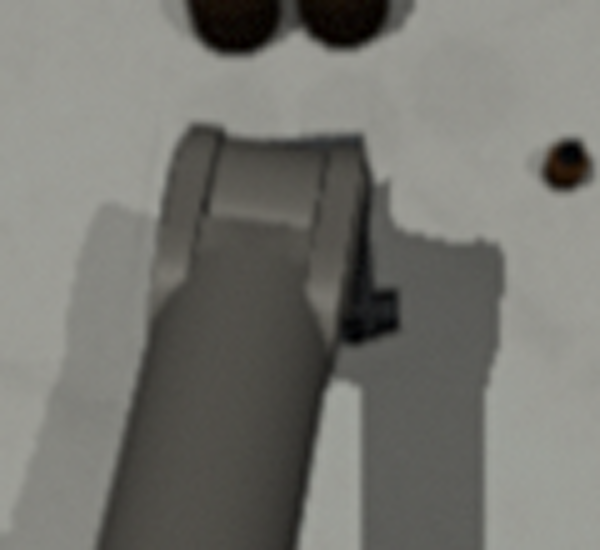

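Run:
```python
import cv2
a=cv2.imread("pics/w_pre.png"); cv2.imwrite("pics/w_pre_c.png",cv2.convertScaleAbs(cv2.resize(a[200:300,240:395],None,fx=5,fy=5,interpolation=cv2.INTER_CUBIC),alpha=2))
```

```text
(no output)
```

View pics/w_pre_c.png

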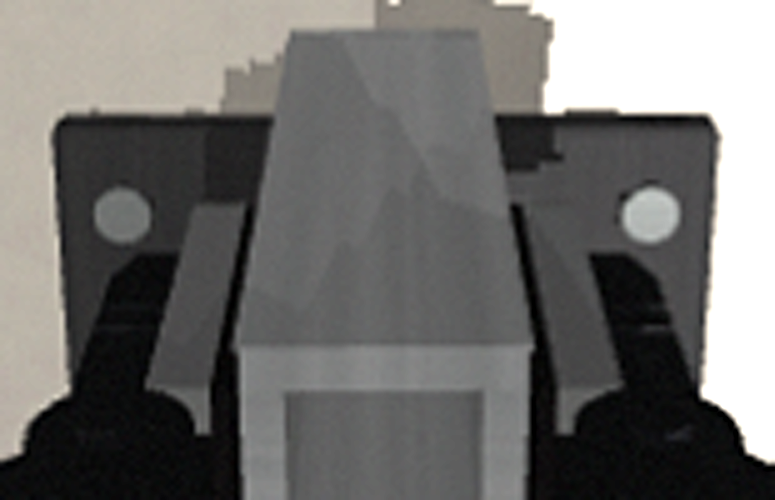

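```bash
python3 - <<'E'
from fit import *
fit(np.load("pics/w_pre.npy"),[(-.055,-.055,.008),(-.055,.055,.008)],np.array([(57,123),(716,121)])/5+[240,200],[.589,.01,.09])
E
python3 - <<'E'
from st import *
t=robot.current_contact_force()
r=robot.line_to(tcp(.004,.0003,.0195),o,velocity=.03,f_stop=6)
print(r,inhome(),robot.current_contact_force()-t,robot.current_time_s())
s=vision.grab_frame("scene"); cv2.imwrite("pics/s_in.png",cv2.resize(s[140:270,260:400,::-1],None,fx=4.6,fy=4.6,interpolation=cv2.INTER_CUBIC))
E
```

```text
pose [0.5878 0.0108] 5.5 res [[-1.5, 0.1], [1.5, 0.1]]
True [-0.00036818  0.00039534  0.01832196] [-0.87026416  0.14454623  0.20088676] 12.8083
```

View pics/s_in.png

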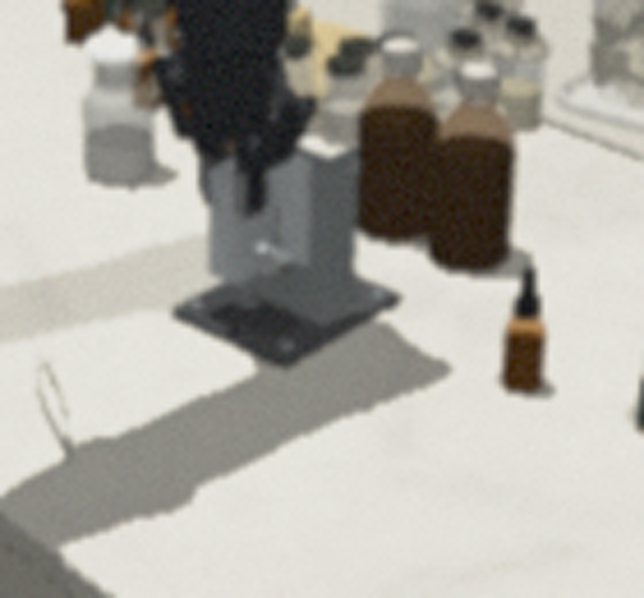

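Run:
```python
from st import *
robot.pause(.2)
p=inhome(); t=robot.current_contact_force(); print(p,t)
x=-.0008
for z in (.012,.006,.003,0.0,-.003,-.005,-.007):
    r=robot.line_to(tcp(x,.0003,z),o,velocity=.03,f_stop=30)
    print(r,inhome().round(4),(robot.current_contact_force()-t).round(1),robot.current_time_s())
    if r: break
robot.pause(.2)
print(inhome().round(4),(robot.current_contact_force()-t).round(1),robot.current_eef_rot())
s=vision.grab_frame("scene"); cv2.imwrite("pics/s_home.png",cv2.resize(s[140:270,260:400,::-1],None,fx=4.6,fy=4.6,interpolation=cv2.INTER_CUBIC))
```

```text
[-0.00125878  0.00062753  0.01758899] [-0.30496251  0.38247642 -1.3359271 ]
False [-0.0011  0.0003  0.0117] [ 1.2 -0.5 -0.6] 13.4083
False [-0.0011  0.0002  0.0057] [0.3 1.  1. ] 13.7583
False [-0.001   0.0002  0.0025] [ 0.6 -1.1 -1.6] 14.0083
False [-0.0006  0.0004 -0.0002] [ 0.  -0.9 -0.6] 14.2583
False [-0.0003  0.0006 -0.0014] [-2.1  0.1  9. ] 14.5083
False [-0.0003  0.0005 -0.0015] [-8.3 -0.6 20.3] 14.7583
False [-0.0003  0.0005 -0.0017] [-12.3  -0.7  30.5] 15.0083
[-0.0003  0.0005 -0.0017] [-11.    0.3  30.3] [ 1.79857181e+02  1.13785468e-01 -1.74684132e+02]
```

View pics/s_home.png

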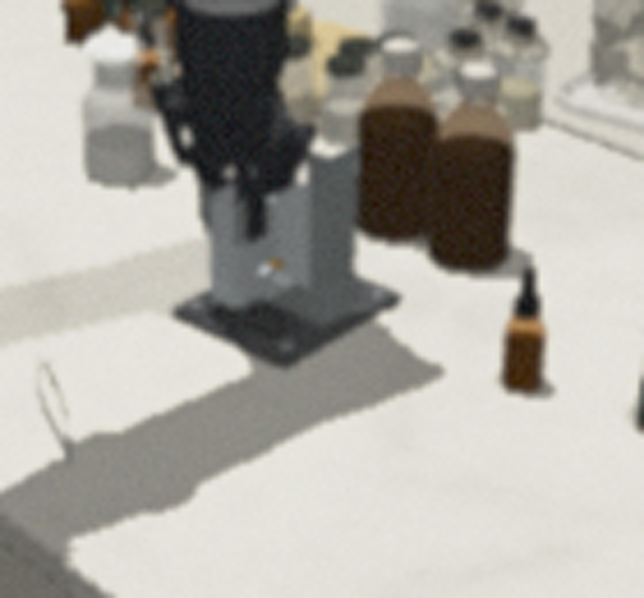

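Run:
```python
from st import *
robot.line_to(tcp(-.0003,.0005,-.0012),o,velocity=.03); robot.pause(.2)
t=robot.current_contact_force(); print(inhome().round(4),t.round(1))
r=robot.line_to(tcp(-.0003,.0005,.004),o,velocity=.02,f_stop=8)
print(r,inhome().round(4),(robot.current_contact_force()-t).round(1))
if r:
  robot.line_to(tcp(-.0003,.0005,-.0012),o,velocity=.02); robot.pause(.2)
  print(inhome().round(4),robot.current_contact_force())
s=vision.grab_frame("scene"); cv2.imwrite("pics/s_tug.png",cv2.resize(s[175:215,290:350,::-1],None,fx=10,fy=10,interpolation=cv2.INTER_CUBIC))
print(robot.current_time_s())
```

```text
[-0.0001  0.0006 -0.0012] [-2.4  0.4  3.8]
True [-0.0014  0.0007  0.    ] [ 4.1 -0.1 -4.5]
[-0.0003  0.0006 -0.0012] [-2.28266548  0.38508765  2.12336808]
16.5417
```

View pics/s_tug.png

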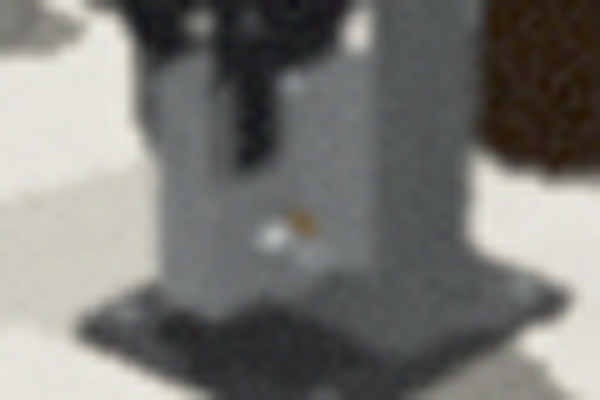

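Run:
```python
from st import *
np.save("tube.npy",np.array(robot.current_tool_pos()))
print(robot.current_tool_pos())
fingers.gripper_to(0.6); robot.pause(.1)
p=np.array(robot.current_tool_pos())
robot.line_to(p+[0,0,.03],o,velocity=.08); robot.line_to(p+[0,0,.17],o,velocity=.25)
robot.move_to([.44,.265,.30],[180,0,180]); robot.pause(.2)
im,E=snap("w_rod2"); print(recognise("rod_handle","wrist")[:1],robot.current_tool_pos(),robot.current_time_s())
cv2.imwrite("pics/w_rod2c.png",cv2.convertScaleAbs(cv2.resize(im[150:300,250:390,::-1],None,fx=4,fy=4,interpolation=cv2.INTER_CUBIC),alpha=1.7))
s=vision.grab_frame("scene"); cv2.imwrite("pics/s_rel.png",cv2.resize(s[140:270,220:400,::-1],None,fx=4.4,fy=4.4,interpolation=cv2.INTER_CUBIC))
```

```text
[0.54254267 0.00659472 0.09949002]
[{'rect': [316.1, 178.2, 13.1, 41.4], 'p': 0.94}] [0.44061548 0.26395574 0.29992412] 19.6417
```

View pics/w_rod2c.png

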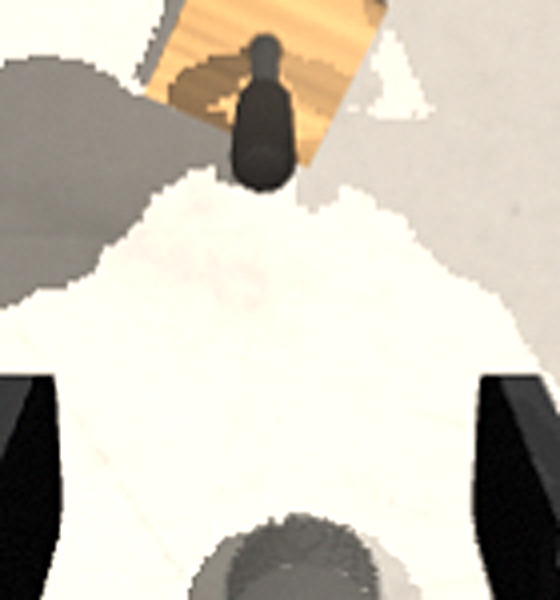

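View pics/s_rel.png

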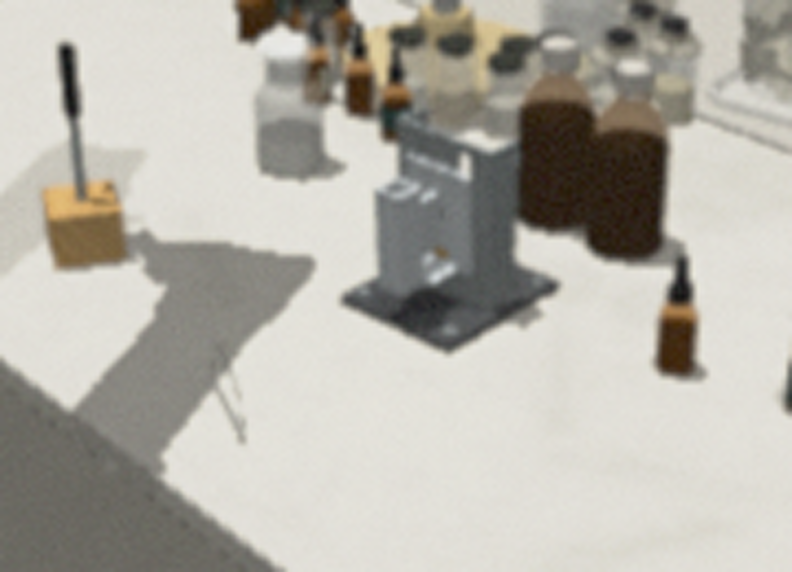

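Run:
```python
from h import *
E=np.load("pics/w_rod2.npy"); g=lambda a,b:[(250+a/4,150+b/4)]
print("top",atz("wrist",g(263,158),.175,E),"hole",atz("wrist",g(264,50),.045,E))
E1=np.load("pics/w_rod.npy"); g=lambda a,b:[(230+a/4,150+b/4)]
print("top",atz("wrist",g(266,306),.175,E1),"hole",atz("wrist",g(288,165),.045,E1))
```

```text
top [[0.4347797  0.26220056 0.175     ]] hole [[0.43642001 0.26212712 0.045     ]]
top [[0.43367439 0.26269003 0.175     ]] hole [[0.43635991 0.26213017 0.045     ]]
```

Run:
```python
from h import *
o=[180,0,180]
robot.line_to([.4357,.2623,.25],o); 
print(robot.line_to([.4357,.2623,.148],o,velocity=.08,f_stop=6))
fingers.gripper_to(0,force=30)
print(robot.current_finger_gap()*85,robot.current_tool_pos(),robot.current_contact_force())
robot.line_to([.4357,.2623,.32],o,velocity=.15); robot.pause(.3)
im,E=snap("w_rodh"); print(robot.current_contact_force(),robot.current_tool_pos(),robot.current_time_s())
s=vision.grab_frame("scene"); cv2.imwrite("pics/s_rodh.png",cv2.resize(s[60:260,190:400,::-1],None,fx=3,fy=3,interpolation=cv2.INTER_CUBIC))
cv2.imwrite("pics/w_rodhc.png",cv2.convertScaleAbs(cv2.resize(im[180:380,230:400,::-1],None,fx=3,fy=3,interpolation=cv2.INTER_CUBIC),alpha=2))
```

```text
False
13.285827531357736 [0.43589731 0.2624237  0.14833707] [-0.35839311 -0.06916524  1.68328759]
[ 0.53470295  0.26297877 -0.45697438] [0.43560586 0.26223214 0.31969334] 23.6667
```

View pics/w_rodhc.png

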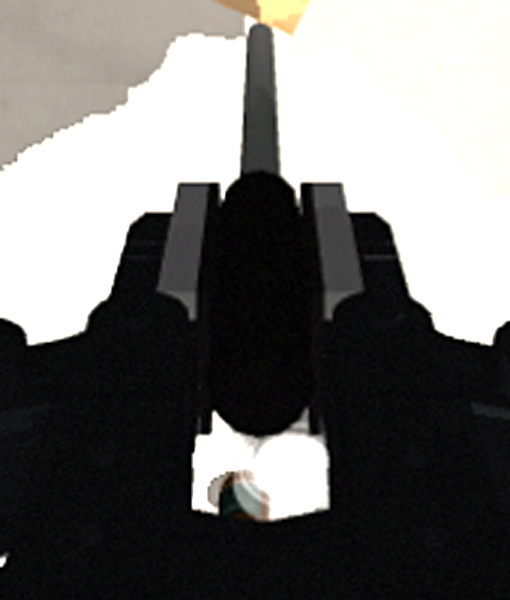

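View pics/s_rodh.png

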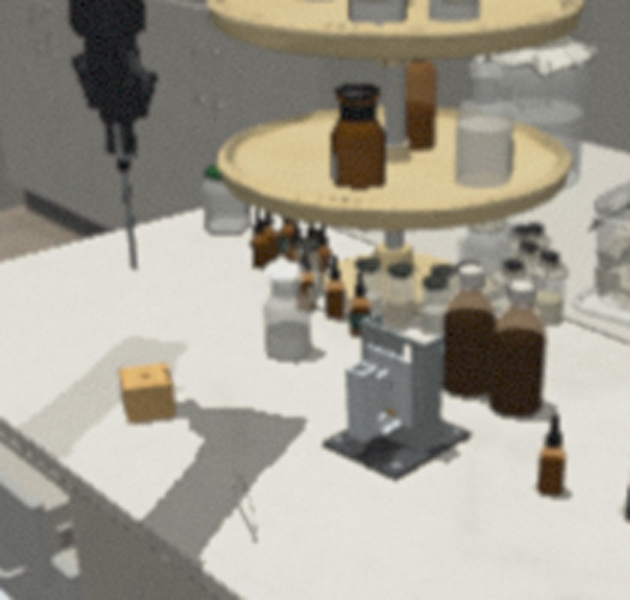

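Run:
```python
from h import *
E=np.linalg.inv(vision.calibration("wrist")["T_tool_cam"])
g=lambda a,b:[(230+a/3,180+b/3)]
print(atz("wrist",g(260,37),.143,E), "handle bottom",atz("wrist",g(260,175),.033,E),"cap",atz("wrist",g(258,435),-.027,E))
T=np.load("tube.npy"); print(T)
w=np.load("pics/w_rodh.npy")
```

```text
[[-0.00148531 -0.00022184  0.143     ]] handle bottom [[ 0.00364723 -0.00030074  0.033     ]] cap [[-0.00513091 -0.00058778 -0.027     ]]
[0.54254267 0.00659472 0.09949002]
```

Run:
```python
from st import *
T=np.load("tube.npy")
robot.move_to([T[0],T[1],.32],o)
robot.line_to([T[0],T[1],.272],o,velocity=.15); robot.pause(.3)
im,E=snap("w_ins"); print(robot.current_contact_force(),robot.current_tool_pos(),robot.current_time_s())
cv2.imwrite("pics/w_insc.png",cv2.convertScaleAbs(cv2.resize(im[140:290,240:400,::-1],None,fx=4,fy=4,interpolation=cv2.INTER_CUBIC),alpha=1.7))
s=vision.grab_frame("scene"); cv2.imwrite("pics/s_ins.png",cv2.resize(s[120:260,260:400,::-1],None,fx=4.2,fy=4.2,interpolation=cv2.INTER_CUBIC))
```

```text
[ 0.29512753 -0.16771016  0.14633653] [0.54295636 0.00656449 0.27275508] 25.6083
```

View pics/w_insc.png

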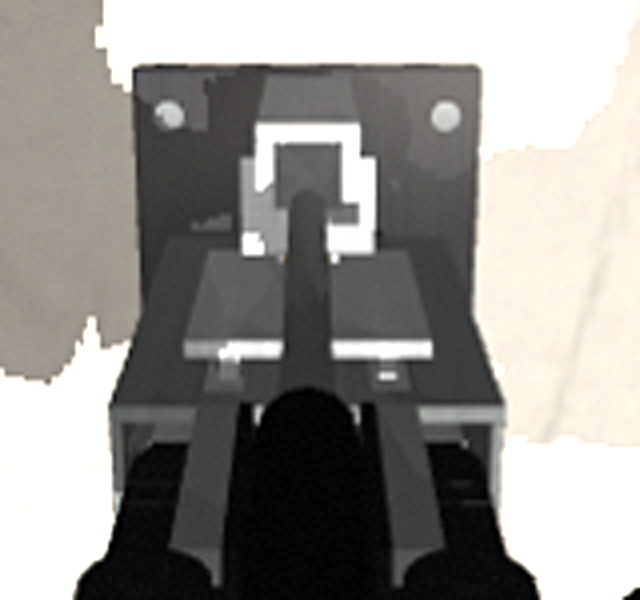

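View pics/s_ins.png

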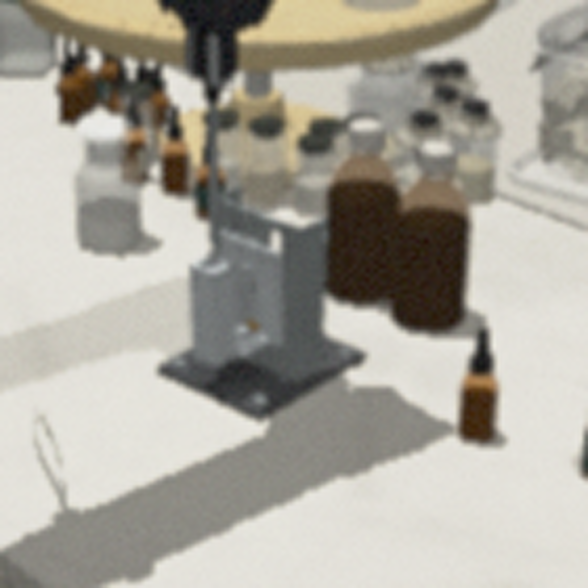

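Run:
```python
from h import *
E=np.load("pics/w_ins.npy"); g=lambda a,b:[(240+a/4,140+b/4)]
p=[.54295636,.00656449]
print("bore front",atz("wrist",g(308,143),.1145,E),"tube front",atz("wrist",g(308,122),.1145,E),"tip edge",atz("wrist",g(308,188),.1297,E), "boreL/R",atz("wrist",g(275,150),.1145,E),atz("wrist",g(342,150),.1145,E))
```

```text
bore front [[0.53333138 0.0058503  0.1145    ]] tube front [[0.52841103 0.00538889 0.1145    ]] tip edge [[0.53996584 0.00644581 0.1297    ]] boreL/R [[ 0.53568956 -0.00159172  0.1145    ]] [[0.5342514  0.01383195 0.1145    ]]
```

Run:
```python
from st import *
T=np.array([.5404,.0064])
robot.line_to([*T,.268],o,velocity=.05)
t=robot.current_contact_force()
r=robot.line_to([*T,.245],o,velocity=.05,f_stop=4)
print(r,robot.current_tool_pos(),robot.current_contact_force()-t)
if not r:
    r=robot.line_to([*T,.178],o,velocity=.05,f_stop=4)
    print(r,robot.current_tool_pos(),robot.current_contact_force()-t)
im,E=snap("w_in2")
s=vision.grab_frame("scene"); cv2.imwrite("pics/s_in2.png",cv2.resize(s[120:260,260:400,::-1],None,fx=4.2,fy=4.2,interpolation=cv2.INTER_CUBIC))
print(robot.current_time_s())
```

```text
False [0.54037578 0.00640473 0.24482841] [-0.73549237 -0.03311169  0.98039874]
True [0.54032113 0.00637122 0.18053107] [-1.51365817  0.488724    5.77117973]
27.8167
```

View pics/s_in2.png

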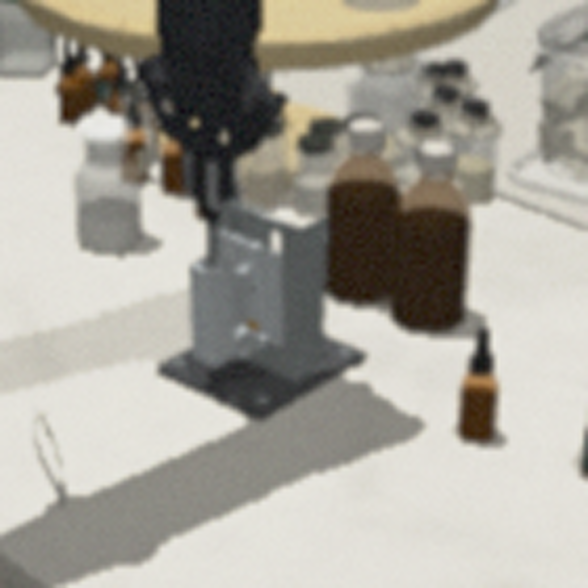

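Run:
```python
from st import *
fingers.gripper_to(0.7); robot.pause(.3)
p=np.array(robot.current_tool_pos())
robot.line_to(p+[0,0,.14],o,velocity=.1); 
robot.line_to(p+[-.09,0,.14],o,velocity=.15); robot.pause(.4)
im,E=snap("w_fin"); print(robot.current_contact_force(),robot.current_time_s())
s=vision.grab_frame("scene"); cv2.imwrite("pics/s_fin.png",cv2.resize(s[110:290,250:450,::-1],None,fx=3.3,fy=3.3,interpolation=cv2.INTER_CUBIC))
```

```text
[-1.16512383 -0.37960981  0.33651539] 31.375
```

View pics/s_fin.png

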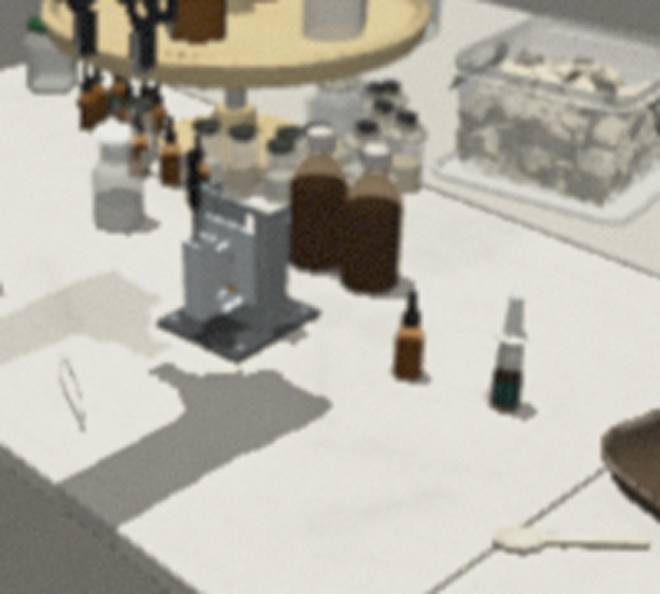

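View pics/w_fin.png

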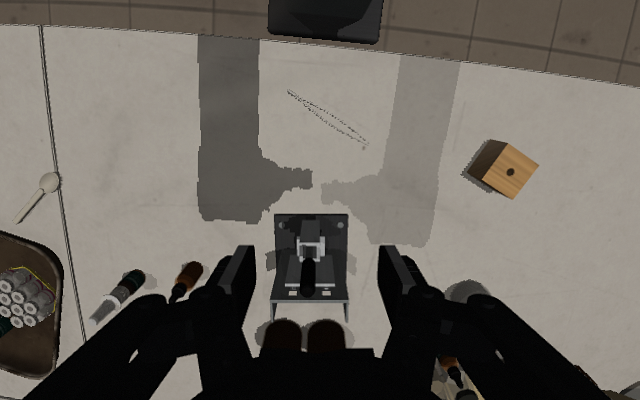

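Run:
```python
from station import workorder
workorder.close_job()
```

```text
the job is handed in; nothing more can be done
```

The bracket is hung and locked on the stand, the stirring rod stands in its tube, and I handed the job in. The clock read 31.4 s of the 61 s limit at the last check.

- **Bracket:** I gripped it by the tube and put the hooks into the slots about 18 to 19 mm above home. The back plate met the panel where expected. I then pressed down to a hard stop, with 30 N at about 1.5 mm below my estimated home height. The brass catch shows in the window. An upward tug stopped at its 8 N limit after 1.2 mm of hand travel, so I take the catch as locked.
- **Rod:** The first alignment was about 3 mm too far towards the panel. A wrist picture showed this and I corrected it before lowering. The rod touched the tube floor within about 1 mm of the expected height. After release the last pictures show it standing in the tube with the gripper clear.
- **Bystanders:** The jar, bottles, tweezers and scoop appear where they were at the start, judged by eye from the pictures.

One reading disagreed: while pressing down I never saw the expected 4 to 8 N from the catch, only noise up to the hard stop. I relied on the window picture and the tug test instead.

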